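# Find the stamped finds crate and push it to the dispatch line

## Robot

A 7-joint arm with a two-finger parallel gripper is mounted at the origin on the work surface. World frame = base frame: x ahead of the robot, y to its left, z up, the work surface at z = 0. Lengths are in m, angles in rad, forces in N, time in s.
With the tool pointing down it reaches from about 0.425 to 1.025 m from the base axis. Payload 9.4 kg.
Tool frame: the origin (TCP) lies at the very end of the fingers, on their centre line; the grasp point (between the pads) lies 19 mm behind it; z points along the fingers, y is the line along which they close (so a half turn about z gives the same grasp; the last joint's range is limited). The gripper opens to 93 mm and grips with 3 to 60 N. Pads are 15 mm wide; open, the fingers measure 128 mm over their backs; the gripper's body (75 mm by 188 mm) begins 65 mm behind the grasp point.
Start: joints at [-1.273, 0.599, -0.003, 1.599, 0.002, 0.943, -0.08], TCP at [0.265, 0.675, 0.197] pointing down, gripper open.
Joint ranges: [-2.57, 2.57], [-0.35, 1.97], [-1.29, 1.29], [0.11, 2.56], [-1.05, 4.19], [0.11, 1.86], [-2.63, 2.63]. Speed limits (rad/s): [2.22, 2.22, 3.01, 3.01, 3.14, 3.14, 3.14].

## Interface

Orientations are given as a rotation vector (axis times angle).
In Python, from cell import * gives the robot as it stands. The module is installed in compiled form; this text tells all that it offers.
- The arm moves only by the tool play_rows, never from a script. Its argument "deltas" is one flat list of numbers, 4 for each row, row after row: the shift along the tool's x, y, z in mm, then the turn about the tool's z in degrees. In form: [x, y, z, turn, x, y, z, turn, ...]. A call has 1 to 10 rows; each row is the pose to reach, as a shift and turn from the pose commanded when the call began, along the tool's axes at that moment; what a row does not reach only later rows make up. A row lasts 1/8 s, in which the tool goes at most 62.5 mm and 10.7 degrees, less where a joint would pass 70% of its speed; a pose out of reach is approached as far as the arm can. A call with a gripper value outside its range is refused whole. "fingers" is the finger opening in mm, from 0 to 93, set as the call begins (left out, the last holds). The fingers move at their own pace and stop on an object; "force" is the grip in N (left out, the last holds). Time passes only in rows, so rows that repeat a pose let the fingers close. It gives the time, the measured TCP pose, the force, the opening and the grip force at its end, in the units of the state.
- observe(): the state, without advancing time (a new reading comes with each control period).
- snapshot(name): name is "scene" or "top" or "wrist"; returns (picture, depth): 384x512x3 uint8, red, green, blue; 384x512 float32, m along the optical axis (not along the pixel's ray), 0 where there is no reading.
- camera_params(name): a dict with "camera_matrix" (3x3 intrinsics, pixels), "view" (4x4, takes a point from world to camera coordinates). Camera axes: x right, y down, z forward; pixel columns grow to the right and rows downward; lengths in m; the calibration is good to about 2 mm. A picture is of the moment at which its call begins: read the wrist's pose just before it. camera_params takes no time and is no camera call; for the wrist camera it gives the pose at the moment of the call.
- hand_in(): hands the job in; it is judged then, once.
The state is a dict: "time": time; "qpos": joint angles; "qd": joint speeds; "joint_torque": joint torques, N m; "position": TCP position; "ee_rot": TCP orientation; "contact_force": force on the tool from outside, world axes, zero at the start; "wrist_torque": the same for the moment, N m; "opening": finger opening in m; "grasp_force": force on a finger pad.
Only numpy, scipy, OpenCV 4.12 (cv2) and the standard library are available. Lean on these libraries where they do the work, as an engineer would, in place of code of your own. Each camera call takes 0.05 s, during which the arm holds its last target. There are 200 camera calls.

## Task

One of the two empty blue crates carries a round orange stamp underneath. Tip both crates over on to a side so that their undersides show, then push the stamped one along the bench, still lying on its side, until it lies across the yellow dispatch line with the line under its middle, and leave the other crate lying off the line. Do it by pushing with the fingers: never pick a crate up clear of the mat or carry it, and leave the juglet, mug and caliper alone.

Things in the scene. Friction and masses are not known exactly. Their poses are not given: they have to be found in the camera images.
- crate_a: one of two look-alike empty blue crates, 150 (x) by 200 (y) by 120 mm high (z, out of the open top), 0.3 kg. Starts upright, x roughly ahead of the robot. Origin: centre of the underside. Walls outside 144 by 194 mm, with a 12 mm high rim 3 mm proud round the top. Pushed near the top of a long side it pivots on the opposite bottom edge; about 60 degrees over it falls on to its side
- crate_b: the other crate, exactly like crate_a but for the stamp; origin at the centre of its underside
- crate_a_mid (a point): centre of crate_a's outer box, 60 mm above its underside along its z
- crate_b_mid (a point): centre of crate_b's outer box, 60 mm above its underside along its z
- stamp (a point): centre of the round orange stamp, 84 mm across (a ring and a dot), in the middle of the underside of one of the two crates; it moves with that crate and is hidden while the crate stands upright. The other underside is plain blue
- line: the dispatch line: a flat strip of yellow tape on the mat, 420 mm long and 50 mm wide, running away from the robot between the two crates; origin at its middle, x along it, y across it
- mat: the grey non-slip rubber mat on the bench, 680 by 1060 mm, all the work stands on it; origin under its middle, its top at z = 3 mm. Crates grip it well (friction about 0.9) yet slide when pushed low
- juglet: small terracotta juglet, 72 mm across and 120 mm high, standing loose; origin at the centre of its foot; bystander
- mug: white mug, 76 mm across and 90 mm high, handle to its +y, standing loose; origin at the centre of its foot; bystander
- caliper: steel vernier caliper, 230 mm long along its x, jaws reaching 55 mm to its -y, 10 mm thick, lying flat and loose; origin under the middle of its beam; bystander
Mind the look-alikes: they are no part of the job. Leave any brown look-alike of the crate_a alone.

How it is judged:
On the way:
1. both crates lie on a side, undersides showing (angle between crate_a's own z axis and vertical between 1.4 and 1.75 rad and angle between crate_b's own z axis and vertical between 1.4 and 1.75 rad), for 0.3 s.
At the end, for the whole second after the job is handed in: the stamped crate lies at rest on its side on the mat with its centre within 40 mm of the middle of the yellow line and within the line's length; the other crate lies at rest on its side on the mat with its centre at least 140 mm from the line's middle (all of step 1 and y of crate_a_mid in the frame of line between -0.04 and 0.04 m and x of crate_a_mid in the frame of line between -0.2 and 0.2 m and (y of crate_b_mid in the frame of line below -0.14 m or y of crate_b_mid in the frame of line above 0.14 m) and height (world z) of each of crate_a_mid, crate_b_mid below 0.115 m and contact force between each of crate_a, crate_b and mat above 0.5 N and linear speed of each of crate_a, crate_b below 0.02 m/s); the robot touches nothing.
It fails at once if a crate is lifted or carried (clear of the mat on the fingers) (height (world z) of any of crate_a_mid, crate_b_mid above 0.145 m or (contact force between crate_a and mat below 0.02 N and contact force between crate_a and the fingers above 1 N and (height (world z) of crate_a_mid above 0.09 m or (angle between crate_a's own z axis and vertical below 0.3 rad and height (world z) of crate_a_mid above 0.075 m))) or (contact force between crate_b and mat below 0.02 N and contact force between crate_b and the fingers above 1 N and (height (world z) of crate_b_mid above 0.09 m or (angle between crate_b's own z axis and vertical below 0.3 rad and height (world z) of crate_b_mid above 0.075 m)))).
It fails at once if the juglet, the mug or the caliper is disturbed (distance of any of juglet, mug, caliper from where it was at the start of the episode above 0.02 m or angle between any of juglet, mug's own z axis and vertical above 0.3 rad).
It also fails if it takes over 69 s, if anything falls off the work surface, if the arm or the gripper's body presses on something with over 40 N, if the wrist force passes 120 N, or if a joint passes its speed limit or range.

## Working session

There is one attempt and no reset: what is moved stays moved. The work goes in short steps, Python scripts to look and compute and a tool call to move; the robot and the scene stay as the last step left them, time stands still between calls to the robot, and variables do not carry over. Pictures are saved under pics/ and viewed, at most 10 in all, crops included, and the job is handed in when it is done.

Besides the shell and the picture viewer there is one more tool, called after "Emit:" by a JSON object that holds its "name" and its "arguments", one argument or row to a line. play_rows: Moves the arm, as the interface text tells. Its arguments: {"type":"object","properties":{"deltas":{"type":"array","items":{"type":"number"}},"fingers":{"type":"number"},"force":{"type":"number"}},"required":["deltas"]}

```bash
mkdir -p pics; cat > h.py <<'E'
from cell import *
import numpy as np, cv2
from scipy.spatial.transform import Rotation as R
def snap(n,f=None):
    P=camera_params(n); im,d=snapshot(n)
    if f: cv2.imwrite('pics/'+f,im[:,:,::-1])
    return im,d,P
def cloud(d,P):
    K=P['camera_matrix'];V=np.linalg.inv(P['view'])
    v,u=np.mgrid[:d.shape[0],:d.shape[1]]
    c=np.stack([(u-K[0,2])/K[0,0]*d,(v-K[1,2])/K[1,1]*d,d],-1)
    w=c@V[:3,:3].T+V[:3,3]; w[d==0]=np.nan
    return w
E
python3 - <<'E'
from h import *
s=observe();print(s['time'],s['position'],s['ee_rot'],R.from_rotvec(s['ee_rot']).as_matrix().round(3))
im,d,P=snap('top','top1.png');np.savez('top1.npz',im=im,w=cloud(d,P))
snap('scene','scene1.png')
E
```

```text
0.0 [0.26523312 0.674176   0.19567752] [-5.85092965e-01 -3.08648120e+00  2.41840316e-03] [[-0.931  0.366 -0.   ]
 [ 0.366  0.931 -0.001]
 [-0.    -0.002 -1.   ]]
```

View pics/top1.png

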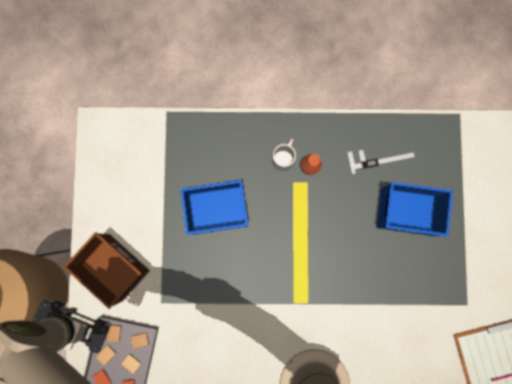

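View pics/scene1.png

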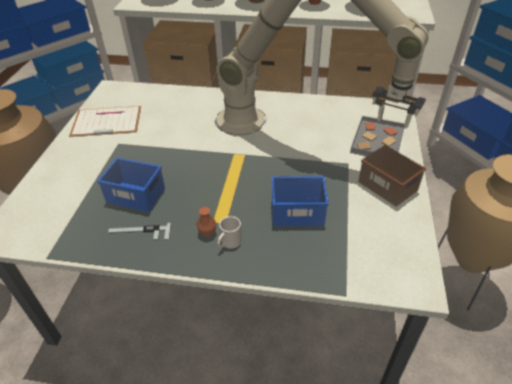

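The top view has +x up and +y left. The crates are at about (215,207) and (418,210), and the line runs along u≈300. The mug (284,156), juglet (311,163) and caliper (380,160) sit beyond the line's far end. The brown crate (108,268) is to be left alone.

```bash
python3 - <<'E'
from h import *
z=np.load('top1.npz');im=z['im'].astype(int);w=z['w']
r,g,b=im[...,0],im[...,1],im[...,2]
blue=(b>1.6*r)&(b>g*1.3)&(b>60)
def rect(m,n):
    p=w[m][:,:2].astype(np.float32);p=p[~np.isnan(p).any(1)];print(n,len(p),cv2.minAreaRect(p),'z',np.nanpercentile(w[m][:,2],[2,50,98]).round(3))
u=np.arange(512)[None,:]*np.ones((384,1));
rim=blue&(w[...,2]>.105)
rect(rim&(u<300),'L rim');rect(rim&(u>300),'R rim')
rect((r>150)&(g>150)&(b<100)&(u>285)&(u<315),'line')
v=np.arange(384)[:,None]*np.ones((1,512))
for n,(a,c,e,f) in dict(mug=(268,300,135,172),jug=(300,326,148,180),cal=(340,420,145,180)).items():
    m=(u>a)&(u<c)&(v>e)&(v<f)&(w[...,2]>.008);rect(m,n);print(np.nanmin(w[m],0),np.nanmax(w[m],0))
E
```

```text
L rim 568 ((0.5932474732398987, 0.3393276333808899), (0.15021197497844696, 0.1992623507976532), 8.841776847839355) z [0.112 0.121 0.127]
R rim 682 ((0.5922234058380127, -0.32078081369400024), (0.20418411493301392, 0.15063592791557312), 82.20787048339844) z [0.107 0.12  0.126]
line 1694 ((0.4840587079524994, 0.04791497066617012), (0.4153885543346405, 0.05072200670838356), 0.323352575302124) z [-0.003  0.002  0.008]
mug 390 ((0.7944768071174622, 0.11236221343278885), (0.09486263245344162, 0.12419238686561584), 87.7995834350586) z [0.008 0.056 0.095]
[0.73235796 0.06324352 0.00800072] [0.85541594 0.15917666 0.09886992]
jug 351 ((0.7438216209411621, 0.015457354485988617), (0.08470384031534195, 0.07227395474910736), 7.878604412078857) z [0.035 0.08  0.124]
[ 0.70463771 -0.02489829  0.00817183] [0.79072717 0.05122666 0.12652847]
cal 329 ((0.7706014513969421, -0.2375139445066452), (0.2688831090927124, 0.10931889712810516), 89.40158081054688) z [0.008 0.01  0.016]
[ 0.71461752 -0.37149096  0.00800052] [ 0.82517406 -0.10272143  0.01935707]
```

```bash
cat >> h.py <<'E'
def go(x,y,z,yaw_y):
    """deltas (mm,deg) from present pose to world target; yaw_y: heading of tool y in deg (mod 180)"""
    s=observe();M=R.from_rotvec(s['ee_rot']).as_matrix()
    d=M.T@(np.array([x,y,z])-s['position'])*1000
    a=np.degrees(np.arctan2(M[1,1],M[0,1]));t=-((yaw_y-a+90)%180-90)
    print('d',d.round(1),'turn',round(t,1),'heading',a.round(1),'pos',s['position'].round(4),'t',round(s['time'],2),'F',s['contact_force'].round(1),'q7',s['qpos'][6].round(2))
E
python3 - <<'E'
from h import *
c=np.array([.593,.339]);a=np.radians(8.8);x=np.array([np.cos(a),np.sin(a)])
go(*(c+.112*x),.2,98.8)
E
```

```text
d [-524.5 -135.5   -4. ] turn -30.3 heading 68.5 pos [0.2652 0.6742 0.1957] t 0.1 F [-0.8  0.5  1.2] q7 -0.08
```

Emit:
{"name": "play_rows", "arguments": {
  "deltas": [-30,-8,-20,-5,-80,-21,-20,-10,-140,-36,-20,-20,-200,-52,-20,-30,-260,-67,-20,-30,-320,-83,-20,-30,-380,-98,-20,-30,-440,-114,-20,-30,-500,-130,-20,-30,-524,-136,-10,-30],
  "fingers": 93
}}

```text
time: 1.35
position: [0.707, 0.3517, 0.2063]
ee_rot: [-0.225, 3.132, -0.003]
contact_force: [0.9, -0.2, -0.2]
opening: 0.0927
grasp_force: 0.0
```

```bash
python3 - <<'E'
from h import *
c=np.array([.593,.339]);a=np.radians(8.8);x=np.array([np.cos(a),np.sin(a)])
go(*(c+.112*x),.095,98.8)
E
```

```text
d [  2.9   5.1 111.3] turn -0.6 heading 98.2 pos [0.707  0.3517 0.2063] t 1.35 F [ 0.9 -0.2 -0.2] q7 1.11
```

Emit:
{"name": "play_rows", "arguments": {
  "deltas": [0,4,55,0,0,4,108,0,0,4,111,0,15,4,111,0,25,4,111,0,33,4,111,0,41,4,111,0,49,4,111,0,57,4,111,0,65,4,111,0]
}}

```text
time: 2.6
position: [0.6381, 0.3505, 0.0956]
ee_rot: [-0.234, 3.133, 0.0]
contact_force: [4.6, 1.4, 2.6]
opening: 0.0933
grasp_force: 1.9
```

Emit:
{"name": "play_rows", "arguments": {
  "deltas": [9,0,0,0,18,0,0,0,27,0,0,0,36,0,0,0,45,0,0,0,52,0,0,0,52,0,0,0,52,0,0,0]
}}

```text
time: 3.6
position: [0.586, 0.3426, 0.0949]
ee_rot: [0.234, -3.131, 0.001]
contact_force: [0.8, -0.5, -0.7]
opening: 0.0928
grasp_force: 0.0
```

```bash
python3 - <<'E'
from h import *
go(.6,.34,.2,98.8)
im,d,P=snap('top','top2.png');s,_,_=snap('scene')
cv2.imwrite('pics/both2.png',np.hstack([im[100:320,150:480],s[110:330,60:390]])[:,:,::-1])
np.savez('top2.npz',im=im,w=cloud(d,P))
E
```

```text
d [ -13.3   -4.7 -105.1] turn -0.3 heading 98.5 pos [0.586  0.3426 0.0949] t 3.6 F [ 0.8 -0.5 -0.7] q7 1.0
```

View pics/both2.png

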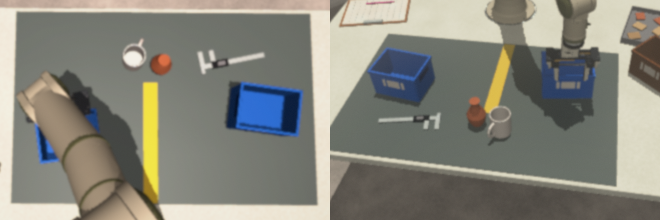

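The left crate is at scene-crop (568,75), but the gripper hides it. I'll move over to the right crate and look again on the way.

```bash
python3 - <<'E'
from h import *
c=np.array([.592,-.321]);a=np.radians(-7.8);x=np.array([np.cos(a),np.sin(a)])
go(*(c+.112*x),.22,82.2)
E
```

```text
d [ -14.4 -688.7 -124.6] turn 16.3 heading 98.5 pos [0.5865 0.3427 0.0951] t 3.7 F [-0.8  0.7  0.4] q7 1.0
```

Emit:
{"name": "play_rows", "arguments": {
  "deltas": [-5,0,-60,0,-10,0,-115,0,-14,-40,-125,0,-14,-100,-125,4,-14,-160,-125,8,-14,-220,-125,12,-14,-280,-125,16,-14,-340,-125,16,-14,-400,-125,16,-14,-460,-125,16]
}}

```text
time: 4.95
position: [0.6689, -0.1118, 0.2204]
ee_rot: [-0.205, -3.134, -0.0]
contact_force: [1.1, -0.3, -0.4]
opening: 0.0929
grasp_force: 0.0
```

```bash
python3 - <<'E'
from h import *
c=np.array([.592,-.321]);a=np.radians(-7.8);x=np.array([np.cos(a),np.sin(a)])
go(*(c+.112*x),.22,82.2)
im,d,P=snap('top');s,_,_=snap('scene')
cv2.imwrite('pics/both3.png',np.hstack([im[100:320,150:480],s[110:330,60:390]])[:,:,::-1])
np.savez('top3.npz',im=im,w=cloud(d,P))
E
```

```text
d [ -63.  -218.1    0.3] turn 0.3 heading 82.5 pos [ 0.6689 -0.1118  0.2204] t 4.95 F [ 1.1 -0.3 -0.4] q7 1.5
```

View pics/both3.png

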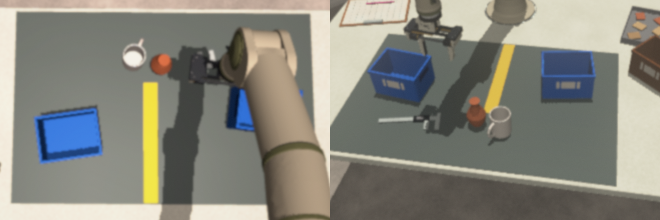

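The left crate is still upright: it slid towards the robot instead of tipping, because I pushed it too low. I'll measure the new pose and push higher, following the arc.

```bash
cat >> h.py <<'E'
def bluerect(im,w,zl,zh,um=300,left=True):
    im=im.astype(int);r,g,b=im[...,0],im[...,1],im[...,2]
    u=np.arange(512)[None,:]*np.ones((384,1))
    m=(b>1.6*r)&(b>g*1.3)&(b>50)&(w[...,2]>zl)&(w[...,2]<zh)&((u<um) if left else (u>um))
    p=w[m][:,:2].astype(np.float32);print(len(p),cv2.minAreaRect(p),'z',np.percentile(w[m][:,2],[2,50,98]).round(3))
    return w[m]
E
python3 - <<'E'
from h import *
z=np.load('top3.npz');bluerect(z['im'],z['w'],.105,.2)
# arc, pivot frame (r=.072..) 
for h in (.1,.105):
  for t in range(0,66,6):
    a=np.radians(t);B=.147
    print(h,t,((B*np.cos(a)-h*np.sin(a)-B)*1000).round(),((B*np.sin(a)+h*np.cos(a)-h)*1000).round())
E
```

```text
552 ((0.5021461248397827, 0.3252623677253723), (0.14994266629219055, 0.1993495672941208), 8.642657279968262) z [0.114 0.122 0.126]
0.1 0 0.0 0.0
0.1 6 -11.0 15.0
0.1 12 -24.0 28.0
0.1 18 -38.0 41.0
0.1 24 -53.0 51.0
0.1 30 -70.0 60.0
0.1 36 -87.0 67.0
0.1 42 -105.0 73.0
0.1 48 -123.0 76.0
0.1 54 -141.0 78.0
0.1 60 -160.0 77.0
0.105 0 0.0 0.0
0.105 6 -12.0 15.0
0.105 12 -25.0 28.0
0.105 18 -40.0 40.0
0.105 24 -55.0 51.0
0.105 30 -72.0 59.0
0.105 36 -90.0 66.0
0.105 42 -108.0 71.0
0.105 48 -127.0 75.0
0.105 54 -146.0 76.0
0.105 60 -164.0 75.0
```

Emit:
{"name": "play_rows", "arguments": {
  "deltas": [-20,-62,0,0,-45,-124,0,0,-60,-180,10,0,-63,-215,20,0,-63,-218,70,0,-63,-218,119,0,-63,-218,119,0,-50,-218,119,0,-40,-218,119,0,-34,-218,119,0]
}}

```text
time: 6.3
position: [0.6742, -0.3309, 0.1037]
ee_rot: [0.205, 3.133, -0.002]
contact_force: [0.2, -0.3, 0.6]
opening: 0.0932
grasp_force: 0.0
```

```bash
python3 - <<'E'
from h import *
c=np.array([.592,-.321]);a=np.radians(-7.8);x=np.array([np.cos(a),np.sin(a)])
go(*(c+.084*x),.101,82.2)
E
```

```text
d [-1.3 -1.3  2.7] turn 0.3 heading 82.5 pos [ 0.6742 -0.3309  0.1037] t 6.3 F [ 0.2 -0.3  0.6] q7 1.8
```

Emit:
{"name": "play_rows", "arguments": {
  "deltas": [3,0,-2,0,8,0,-10,0,14,0,-18,0,21,0,-25,0,28,0,-32,0,36,0,-39,0,45,0,-46,0,54,0,-52,0,63,0,-57,0,72,0,-61,0]
}}

```text
time: 7.55
position: [0.6024, -0.321, 0.1629]
ee_rot: [0.205, 3.135, -0.0]
contact_force: [0.2, -0.6, 0.7]
opening: 0.0929
grasp_force: 0.0
```

```bash
python3 - <<'E'
from h import *
go(.6,-.3,.2,82.2)
im,d,P=snap('scene')
cv2.imwrite('pics/s4.png',im[110:330,60:390,::-1])
E
```

```text
d [  5.1  20.6 -37.1] turn 0.3 heading 82.5 pos [ 0.6024 -0.321   0.1629] t 7.55 F [ 0.2 -0.6  0.7] q7 1.82
```

View pics/s4.png

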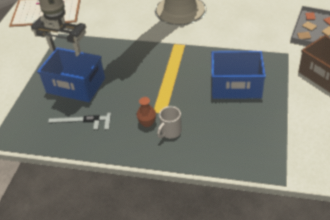

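The finger slipped up over the rim before the right crate tipped, so next time it needs to start lower and rise along the wall. First I'll go to the left crate's near side to slide it back out, and re-measure the right crate from there.

```bash
python3 - <<'E'
from h import *
c=np.array([.502,.325]);a=np.radians(8.6);x=np.array([np.cos(a),np.sin(a)])
go(*(c-.112*x),.2,98.6)
E
```

```text
d [290.5 596.7 -36.7] turn -16.1 heading 82.5 pos [ 0.6014 -0.3213  0.1634] t 7.6 F [-0.8  0.4 -0.2] q7 1.82
```

Emit:
{"name": "play_rows", "arguments": {
  "deltas": [0,0,-37,0,15,50,-37,0,40,110,-37,0,65,165,-37,0,95,222,-37,-5,125,280,-37,-10,155,335,-37,-16,190,390,-37,-16,220,445,-37,-16,250,500,-37,-16]
}}

```text
time: 8.85
position: [0.4223, 0.2011, 0.1998]
ee_rot: [-0.233, 3.132, 0.0]
contact_force: [0.8, 0.1, -0.6]
opening: 0.0929
grasp_force: 0.0
```

```bash
python3 - <<'E'
from h import *
c=np.array([.502,.325]);a=np.radians(8.6);x=np.array([np.cos(a),np.sin(a)])
go(*(c-.112*x),.05,98.6)
im,d,P=snap('top');w=cloud(d,P);bluerect(im,w,.105,.2,330,False);cv2.imwrite('pics/top5.png',im[:,:,::-1])
E
```

```text
d [ 15.  110.5 149.8] turn -0.1 heading 98.5 pos [0.4223 0.2011 0.1998] t 8.85 F [ 0.8  0.1 -0.6] q7 1.05
678 ((0.5922156572341919, -0.32106873393058777), (0.2028668224811554, 0.15078642964363098), 82.22637176513672) z [0.107 0.12  0.126]
```

The right crate hasn't moved at (.592,-.321), so it tilted and dropped back. Now I'll slide the left crate about 85 mm away from the robot.

Emit:
{"name": "play_rows", "arguments": {
  "deltas": [8,55,0,0,15,105,0,0,15,110,40,0,15,110,95,0,15,110,150,0,15,110,150,0,0,110,150,0,-12,110,150,0,-24,110,150,0,-36,110,150,0]
}}

```text
time: 10.15
position: [0.4433, 0.3136, 0.0506]
ee_rot: [-0.233, 3.132, 0.001]
contact_force: [-3.2, -0.3, 2.0]
opening: 0.0929
grasp_force: 1.9
```

Emit:
{"name": "play_rows", "arguments": {
  "deltas": [-12,0,0,0,-24,0,0,0,-36,0,0,0,-48,0,0,0,-60,0,0,0,-63,0,0,0,-63,0,0,0,-50,0,0,0,-45,0,-80,0,-45,0,-140,0]
}}

```text
time: 11.4
position: [0.4853, 0.32, 0.1752]
ee_rot: [0.235, -3.131, 0.002]
contact_force: [0.5, -0.6, 0.2]
opening: 0.0929
grasp_force: 0.0
```

```bash
python3 - <<'E'
from h import *
go(.6,.33,.2,98.6)
im,d,P=snap('top');w=cloud(d,P);bluerect(im,w,.105,.15);cv2.imwrite('pics/top6.png',im[:,:,::-1])
im,d,P=snap('scene');w=cloud(d,P);bluerect(im,w,.112,.128,um=220,left=False)
E
```

```text
d [-114.9   -7.2  -25. ] turn -0.0 heading 98.6 pos [0.4853 0.32   0.1752] t 11.4 F [ 0.5 -0.6  0.2] q7 0.88
383 ((0.5884488224983215, 0.3376266360282898), (0.15042075514793396, 0.1996569186449051), 8.314433097839355) z [0.11  0.122 0.126]
537 ((-0.09481149911880493, 0.8159317970275879), (0.23437057435512543, 1.9209024906158447), 55.33858871459961) z [0.112 0.121 0.128]
```

```bash
python3 - <<'E'
from h import *
c=np.array([.5884,.3376]);a=np.radians(8.4);x=np.array([np.cos(a),np.sin(a)])
go(*(c+.087*x),.068,98.4)
E
```

```text
d [-187.    -0.5  114.3] turn 0.2 heading 98.6 pos [0.4886 0.3224 0.1806] t 11.5 F [0.5 0.5 0.3] q7 0.88
```

Emit:
{"name": "play_rows", "arguments": {
  "deltas": [-55,0,0,0,-115,0,0,0,-175,0,0,0,-215,0,5,0,-217,0,60,0,-217,0,112,0,-217,0,114,0,-205,0,114,0,-195,0,114,0,-187,0,114,0]
}}

```text
time: 12.75
position: [0.672, 0.3486, 0.0628]
ee_rot: [-0.234, 3.13, 0.002]
contact_force: [2.7, -0.4, 1.8]
opening: 0.0933
grasp_force: 1.2
```

Emit:
{"name": "play_rows", "arguments": {
  "deltas": [5,0,-2,0,9,0,-11,0,13,0,-21,0,18,0,-31,0,24,0,-42,0,31,0,-51,0,38,0,-61,0,46,0,-70,0,55,0,-79,0,64,0,-86,0]
}}

```text
time: 14.0
position: [0.6082, 0.3385, 0.1471]
ee_rot: [-0.234, 3.133, 0.0]
contact_force: [0.1, -0.2, 0.5]
opening: 0.0924
grasp_force: 0.3
```

```bash
python3 - <<'E'
from h import *
go(.6,.33,.2,98.4)
im,d,P=snap('scene')
cv2.imwrite('pics/s7.png',cv2.resize(im[130:270,220:400,::-1],None,fx=2.5,fy=2.5))
E
```

```text
d [  9.3  -7.2 -52.9] turn 0.1 heading 98.5 pos [0.6082 0.3385 0.1471] t 14.0 F [ 0.1 -0.2  0.5] q7 0.98
```

View pics/s7.png

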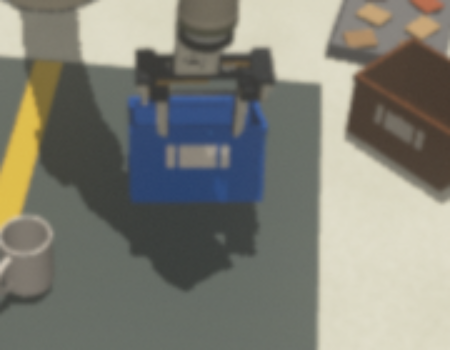

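```bash
python3 - <<'E'
from h import *
im,d,P=snap('scene');w=cloud(d,P)
i=im.astype(int);m=(i[...,2]>1.6*i[...,0])&(i[...,2]>60)&(w[...,2]>.005)&(w[...,1]>.2)&(w[...,1]<.5)&(w[...,0]>.3)&(w[...,0]<.8)
p=w[m];a=np.radians(8.4);x=np.array([np.cos(a),np.sin(a)]);y=np.array([-x[1],x[0]])
s=p[:,:2]@x;t=p[:,:2]@y
print('c expected',np.array([.5884,.3376])@x,np.array([.5884,.3376])@y)
for lo in np.arange(.005,.16,.015):
    k=(p[:,2]>lo)&(p[:,2]<lo+.015)
    if k.sum()>5: print(lo.round(3),k.sum(),np.percentile(s[k],[5,50,95]).round(3),np.percentile(t[k],[1,99]).round(3))
E
```

```text
c expected 0.6314054711580925 0.24802308560218186
0.005 6 [0.38  0.381 0.566] [0.156 0.317]
0.05 42 [0.68  0.686 0.688] [0.162 0.322]
0.065 266 [0.524 0.681 0.689] [0.152 0.341]
0.08 369 [0.517 0.672 0.682] [0.149 0.34 ]
0.095 336 [0.511 0.666 0.677] [0.153 0.341]
0.11 180 [0.512 0.661 0.67 ] [0.149 0.341]
0.125 138 [0.559 0.656 0.663] [0.149 0.344]
0.14 182 [0.633 0.648 0.658] [0.149 0.344]
0.155 190 [0.632 0.645 0.651] [0.149 0.345]
```

Depth shows the left crate tilted about 20° with the fingers still behind its far wall, so the tipping works. I'll carry on along the arc.

Emit:
{"name": "play_rows", "arguments": {
  "deltas": [7,0,-3,0,14,0,-7,0,22,0,-11,0,30,0,-14,0,39,0,-17,0,48,0,-20,0,57,0,-22,0,66,0,-24,0,75,0,-25,0,84,0,-26,0]
}}

```text
time: 15.35
position: [0.5251, 0.3259, 0.1724]
ee_rot: [0.234, -3.133, 0.0]
contact_force: [-0.0, 0.2, 0.4]
opening: 0.0934
grasp_force: 0.0
```

```bash
cat >> h.py <<'E'
def tilt(c,deg,f=None):
    im,d,P=snap('scene',f);w=cloud(d,P)
    i=im.astype(int);m=(i[...,2]>1.6*i[...,0])&(i[...,2]>60)&(w[...,2]>.005)&(abs(w[...,1]-c[1])<.16)&(w[...,0]>.25)&(w[...,0]<.8)
    p=w[m];a=np.radians(deg);x=np.array([np.cos(a),np.sin(a)]);y=np.array([-x[1],x[0]])
    s=p[:,:2]@x-np.dot(c,x);t=p[:,:2]@y-np.dot(c,y)
    T=observe()['position'];print('TCP s',((T[:2]-c)@x).round(3),'z',T[2].round(3))
    for lo in np.arange(.005,.2,.02):
        k=(p[:,2]>lo)&(p[:,2]<lo+.02)
        if k.sum()>5: print(lo.round(3),k.sum(),np.percentile(s[k],[5,50,95]).round(3),np.percentile(t[k],[1,99]).round(3))
E
python3 - <<'E'
from h import *
tilt(np.array([.5884,.3376]),8.4)
E
```

```text
TCP s -0.066 z 0.173
0.005 475 [-0.068 -0.051  0.078] [-0.096  0.092]
0.025 368 [-0.068  0.071  0.079] [-0.099  0.092]
0.045 322 [-0.068 -0.059  0.079] [-0.095  0.093]
0.065 286 [-0.069 -0.063  0.079] [-0.096  0.093]
0.085 339 [-0.069 -0.059  0.078] [-0.098  0.093]
0.105 527 [-0.07   0.017  0.08 ] [-0.099  0.098]
0.125 66 [-0.064  0.013  0.081] [-0.099  0.098]
```

It slipped over the rim again and dropped back upright in the same place. I'll retry from lower, staying further below the lip, and check the tilt part-way.

Emit:
{"name": "play_rows", "arguments": {
  "deltas": [-55,-3,0,0,-115,-3,0,0,-175,-3,0,0,-183,-3,5,0,-183,-3,60,0,-183,-3,118,0,-183,-3,118,0,-170,-3,118,0,-160,-3,118,0,-152,-3,118,0]
}}

```text
time: 16.65
position: [0.6763, 0.3462, 0.0569]
ee_rot: [-0.234, 3.13, 0.002]
contact_force: [0.5, -0.2, 0.4]
opening: 0.0928
grasp_force: 0.0
```

Emit:
{"name": "play_rows", "arguments": {
  "deltas": [4,0,-6,0,9,0,-14,0,13,0,-22,0,18,0,-30,0,23,0,-38,0,28,0,-44,0]
}}

```text
time: 17.4
position: [0.6486, 0.3415, 0.0991]
ee_rot: [-0.233, 3.132, 0.0]
contact_force: [0.3, 0.4, -0.7]
opening: 0.0932
grasp_force: 0.5
```

```bash
python3 - <<'E'
from h import *
tilt(np.array([.5884,.3376]),8.4)
E
```

```text
TCP s 0.06 z 0.1
0.025 132 [-0.076  0.069  0.073] [-0.094  0.089]
0.045 333 [-0.078  0.066  0.073] [-0.098  0.093]
0.065 277 [-0.083  0.062  0.068] [-0.099  0.092]
0.085 144 [0.05  0.058 0.065] [-0.099  0.092]
0.105 102 [0.047 0.054 0.059] [-0.099  0.094]
0.125 169 [0.044 0.05  0.055] [-0.099  0.092]
0.145 129 [0.039 0.049 0.055] [-0.099  0.096]
```

It's tilted about 13° with the tip well below the lip, so I'll carry on.

Emit:
{"name": "play_rows", "arguments": {
  "deltas": [5,0,-6,0,10,0,-12,0,15,0,-18,0,20,0,-24,0,26,0,-30,0,32,0,-35,0]
}}

```text
time: 18.2
position: [0.6166, 0.3366, 0.1338]
ee_rot: [0.233, -3.133, 0.0]
contact_force: [0.5, -0.1, -0.2]
opening: 0.0927
grasp_force: 0.3
```

```bash
python3 - <<'E'
from h import *
tilt(np.array([.5884,.3376]),8.4)
E
```

```text
TCP s 0.027 z 0.134
0.045 29 [0.055 0.059 0.061] [-0.094  0.08 ]
0.065 403 [-0.104  0.054  0.063] [-0.095  0.093]
0.085 433 [-0.109  0.044  0.054] [-0.099  0.092]
0.105 217 [-0.092  0.04   0.047] [-0.099  0.095]
0.125 157 [0.008 0.029 0.036] [-0.099  0.094]
0.145 225 [-0.019  0.02   0.028] [-0.099  0.096]
0.165 118 [0.01  0.017 0.023] [-0.099  0.096]
```

Emit:
{"name": "play_rows", "arguments": {
  "deltas": [5,0,-4,0,10,0,-8,0,16,0,-12,0,22,0,-16,0,29,0,-20,0,36,0,-24,0]
}}

```text
time: 19.0
position: [0.581, 0.3313, 0.1577]
ee_rot: [-0.234, 3.133, -0.0]
contact_force: [0.1, 0.1, 0.6]
opening: 0.093
grasp_force: 0.2
```

```bash
python3 - <<'E'
from h import *
tilt(np.array([.5884,.3376]),8.4)
E
```

```text
TCP s -0.009 z 0.158
0.085 377 [-0.135  0.038  0.047] [-0.096  0.093]
0.105 362 [0.017 0.028 0.039] [-0.099  0.096]
0.125 256 [0.002 0.015 0.025] [-0.098  0.096]
0.145 205 [-0.014 -0.002  0.008] [-0.098  0.096]
0.165 280 [-0.023 -0.014 -0.006] [-0.098  0.095]
0.185 25 [-0.019 -0.018 -0.012] [-0.098  0.089]
```

Emit:
{"name": "play_rows", "arguments": {
  "deltas": [7,0,-3,0,14,0,-6,0,21,0,-8,0,28,0,-11,0,36,0,-13,0,44,0,-14,0,52,0,-15,0,60,0,-16,0,68,0,-16,0,76,0,-16,0]
}}

```text
time: 20.3
position: [0.5058, 0.32, 0.1734]
ee_rot: [-0.234, 3.133, -0.0]
contact_force: [0.0, -0.1, -0.4]
opening: 0.0929
grasp_force: 0.0
```

Emit:
{"name": "play_rows", "arguments": {
  "deltas": [8,0,0,0,14,0,0,0,14,0,-15,0]
}}

```text
time: 20.68
position: [0.4916, 0.3176, 0.1882]
ee_rot: [0.234, -3.131, 0.002]
contact_force: [0.7, -0.6, 0.5]
opening: 0.093
grasp_force: 0.0
```

```bash
python3 - <<'E'
from h import *
tilt(np.array([.5884,.3376]),8.4,'s10.png')
E
```

```text
TCP s -0.097 z 0.191
0.005 456 [-0.067 -0.051  0.078] [-0.099  0.093]
0.025 381 [-0.068  0.071  0.079] [-0.096  0.093]
0.045 317 [-0.068 -0.059  0.079] [-0.095  0.093]
0.065 294 [-0.068 -0.062  0.078] [-0.099  0.093]
0.085 340 [-0.069 -0.06   0.078] [-0.096  0.093]
0.105 509 [-0.069  0.02   0.08 ] [-0.099  0.098]
0.125 70 [-0.065  0.03   0.082] [-0.099  0.098]
```

It got past 36° and then fell back again. I'll repeat the same good path to about 36° and check the tilt closely after that.

Emit:
{"name": "play_rows", "arguments": {
  "deltas": [-55,0,0,0,-115,0,0,0,-175,0,0,0,-212,0,20,0,-214,0,80,0,-214,0,132,0,-214,0,133,0,-200,0,133,0,-190,0,133,0,-184,0,133,0]
}}

```text
time: 21.98
position: [0.6744, 0.3459, 0.058]
ee_rot: [-0.234, 3.13, 0.002]
contact_force: [-0.9, -1.1, -0.0]
opening: 0.0929
grasp_force: 0.0
```

Emit:
{"name": "play_rows", "arguments": {
  "deltas": [4,0,-6,0,9,0,-14,0,13,0,-22,0,18,0,-30,0,23,0,-38,0,28,0,-44,0,33,0,-50,0,38,0,-56,0,43,0,-62,0,48,0,-68,0]
}}

```text
time: 23.22
position: [0.6266, 0.3381, 0.1238]
ee_rot: [0.234, -3.133, 0.0]
contact_force: [0.1, -0.1, -1.5]
opening: 0.0932
grasp_force: 0.4
```

Emit:
{"name": "play_rows", "arguments": {
  "deltas": [6,0,-6,0,12,0,-11,0,17,0,-15,0,22,0,-19,0,28,0,-23,0,34,0,-27,0,41,0,-31,0,48,0,-35,0,55,0,-38,0]
}}

```text
time: 24.35
position: [0.5722, 0.3301, 0.1618]
ee_rot: [-0.234, 3.133, 0.0]
contact_force: [0.0, -0.0, 0.1]
opening: 0.0927
grasp_force: 0.2
```

```bash
python3 - <<'E'
from h import *
tilt(np.array([.5884,.3376]),8.4)
E
```

```text
TCP s -0.018 z 0.162
0.085 263 [-0.138  0.038  0.045] [-0.096  0.093]
0.105 379 [0.015 0.026 0.036] [-0.099  0.096]
0.125 265 [-0.001  0.012  0.022] [-0.098  0.095]
0.145 210 [-0.02  -0.007  0.005] [-0.098  0.096]
0.165 293 [-0.028 -0.02  -0.011] [-0.098  0.095]
0.185 61 [-0.03  -0.026 -0.019] [-0.096  0.095]
```

Emit:
{"name": "play_rows", "arguments": {
  "deltas": [7,0,-2,0,14,0,-4,0,20,0,-6,0,26,0,-7,0]
}}

```text
time: 24.9
position: [0.5465, 0.3261, 0.1685]
ee_rot: [-0.233, 3.133, -0.0]
contact_force: [0.3, 0.1, 0.2]
opening: 0.093
grasp_force: 0.1
```

```bash
python3 - <<'E'
from h import *
tilt(np.array([.5884,.3376]),8.4)
E
```

```text
TCP s -0.044 z 0.169
0.005 14 [-0.067 -0.065 -0.062] [-0.087 -0.025]
0.085 15 [0.021 0.027 0.028] [-0.084  0.081]
0.105 389 [0.007 0.021 0.031] [-0.098  0.098]
0.125 390 [-0.01   0.002  0.015] [-0.098  0.093]
0.145 205 [-0.032 -0.019 -0.006] [-0.098  0.094]
0.165 318 [-0.049 -0.04  -0.026] [-0.098  0.094]
0.185 96 [-0.053 -0.047 -0.041] [-0.098  0.097]
```

Emit:
{"name": "play_rows", "arguments": {
  "deltas": [6,0,-2,0,12,0,-3,0,18,0,-4,0]
}}

```text
time: 25.32
position: [0.5286, 0.3234, 0.1724]
ee_rot: [0.234, -3.133, 0.0]
contact_force: [0.3, 0.7, -0.2]
opening: 0.0927
grasp_force: 0.0
```

```bash
python3 - <<'E'
from h import *
tilt(np.array([.5884,.3376]),8.4)
E
```

```text
TCP s -0.062 z 0.173
0.065 150 [-0.117  0.051  0.056] [-0.097  0.093]
0.085 576 [-0.126  0.037  0.051] [-0.096  0.092]
0.105 375 [-0.125  0.031  0.04 ] [-0.099  0.095]
0.125 176 [-0.061  0.02   0.03 ] [-0.099  0.095]
0.145 256 [-0.004  0.007  0.017] [-0.099  0.095]
0.165 253 [-0.01  -0.001  0.005] [-0.099  0.094]
```

At 45° it was still on the fingers, and now it is falling back: the tip loses the wall on the slow last part. I'll repeat to about 40° and finish with a quick sweep, so it passes the balance point on its own momentum.

Emit:
{"name": "play_rows", "arguments": {
  "deltas": [0,0,-30,0,-55,0,-30,0,-115,0,-30,0,-175,0,-10,0,-182,0,55,0,-182,0,114,0,-182,0,115,0,-170,0,115,0,-158,0,115,0,-152,0,115,0]
}}

```text
time: 26.62
position: [0.6792, 0.3468, 0.0603]
ee_rot: [-0.234, 3.13, 0.002]
contact_force: [0.9, 0.7, -0.1]
opening: 0.0933
grasp_force: 0.0
```

```bash
python3 - <<'E'
from h import *
tilt(np.array([.5884,.3376]),8.4)
E
```

```text
TCP s 0.091 z 0.06
0.005 257 [-0.068  0.073  0.079] [-0.095  0.101]
0.025 196 [0.068 0.075 0.08 ] [-0.099  0.088]
0.045 136 [0.07  0.075 0.08 ] [-0.099  0.091]
0.065 58 [0.068 0.074 0.079] [-0.099  0.092]
0.085 156 [-0.069  0.073  0.078] [-0.099  0.091]
0.105 268 [-0.069  0.072  0.08 ] [-0.099  0.094]
0.125 32 [-0.062  0.025  0.082] [-0.099  0.097]
```

Emit:
{"name": "play_rows", "arguments": {
  "deltas": [8,0,-5,0,14,0,-13,0,18,0,-21,0,23,0,-29,0,28,0,-37,0,33,0,-44,0,38,0,-50,0,43,0,-56,0,48,0,-62,0,53,0,-67,0]
}}

```text
time: 27.92
position: [0.6266, 0.3381, 0.1247]
ee_rot: [0.234, -3.133, 0.0]
contact_force: [0.7, -0.7, -0.8]
opening: 0.0926
grasp_force: 0.4
```

Emit:
{"name": "play_rows", "arguments": {
  "deltas": [6,0,-6,0,12,0,-11,0,18,0,-15,0,25,0,-20,0,34,0,-26,0,46,0,-33,0,90,0,-44,0,150,0,-48,0,165,0,-60,0,165,0,-75,0]
}}

```text
time: 29.18
position: [0.4632, 0.3139, 0.2007]
ee_rot: [-0.235, 3.132, 0.0]
contact_force: [1.2, 0.0, -0.3]
opening: 0.0928
grasp_force: 0.0
```

```bash
python3 - <<'E'
from h import *
tilt(np.array([.5884,.3376]),8.4)
E
```

```text
TCP s -0.125 z 0.203
0.005 172 [-0.077 -0.072 -0.067] [-0.094  0.091]
0.025 134 [-0.077 -0.072 -0.067] [-0.097  0.09 ]
0.045 95 [-0.076 -0.071 -0.066] [-0.097  0.092]
0.065 89 [-0.074 -0.07  -0.064] [-0.097  0.09 ]
0.085 107 [-0.074 -0.069 -0.065] [-0.097  0.092]
0.105 135 [-0.073 -0.069 -0.064] [-0.097  0.089]
0.125 213 [-0.101 -0.069 -0.064] [-0.097  0.092]
0.145 831 [-0.177 -0.112 -0.066] [-0.097  0.093]
```

The left crate is now on its side. Next, the right crate with the same recipe.

```bash
python3 - <<'E'
from h import *
c=np.array([.592,-.321]);a=np.radians(-7.8);x=np.array([np.cos(a),np.sin(a)])
go(*(c+.120*x),.21,82.2)
snap('scene','s12.png')
E
```

```text
d [-146.2 -681.2   -7.9] turn 16.3 heading 98.5 pos [0.4653 0.3147 0.2027] t 29.23 F [1.5 0.4 1.1] q7 0.89
```

View pics/s12.png

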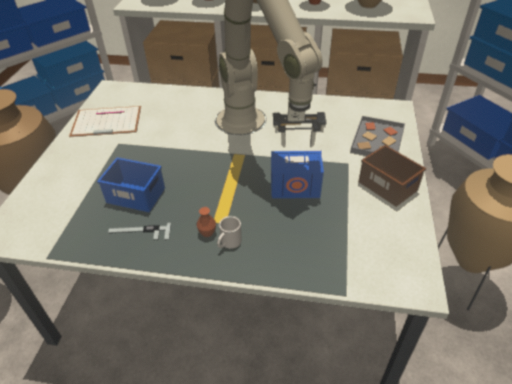

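The left crate lies on its side with the orange stamp showing at (297,185), so it goes to the line. The right crate at (132,185) is still upright.

Emit:
{"name": "play_rows", "arguments": {
  "deltas": [-12,-58,-8,0,-25,-118,-8,2,-38,-178,-8,4,-50,-238,-8,6,-62,-298,-8,8,-75,-358,-8,10,-88,-418,-8,12,-100,-478,-8,14,-115,-538,-8,16,-128,-598,-8,16]
}}

```text
time: 30.52
position: [0.6805, -0.262, 0.2069]
ee_rot: [0.207, 3.134, -0.001]
contact_force: [1.5, -0.2, 0.1]
opening: 0.0926
grasp_force: 0.0
```

```bash
python3 - <<'E'
from h import *
c=np.array([.592,-.321]);a=np.radians(-7.8);x=np.array([np.cos(a),np.sin(a)])
go(*(c+.091*x),.060,82.2)
E
```

```text
d [-10.9 -70.5 146.9] turn 0.2 heading 82.4 pos [ 0.6805 -0.262   0.2069] t 30.52 F [ 1.5 -0.2  0.1] q7 1.68
```

Emit:
{"name": "play_rows", "arguments": {
  "deltas": [-40,-55,0,0,-41,-70,30,0,-41,-70,90,0,-41,-70,146,0,-41,-70,146,0]
}}

```text
time: 31.15
position: [0.7077, -0.3334, 0.0557]
ee_rot: [-0.206, -3.126, -0.004]
contact_force: [0.3, 0.3, 1.1]
opening: 0.0929
grasp_force: 0.0
```

```bash
python3 - <<'E'
from h import *
c=np.array([.592,-.321]);a=np.radians(-7.8);x=np.array([np.cos(a),np.sin(a)])
go(*(c+.091*x),.060,82.2)
tilt(c,-7.8)
E
```

```text
d [25.4 -3.3 -4. ] turn 0.3 heading 82.5 pos [ 0.7077 -0.3334  0.0557] t 31.15 F [0.3 0.3 1.1] q7 1.75
TCP s 0.119 z 0.06
0.005 241 [-0.067  0.066  0.076] [-0.091  0.1  ]
0.025 232 [-0.07   0.069  0.077] [-0.081  0.101]
0.045 256 [-0.07  -0.009  0.076] [-0.092  0.101]
0.065 242 [-0.071 -0.059  0.075] [-0.093  0.102]
0.085 211 [-0.071 -0.065  0.076] [-0.09  0.1 ]
0.105 301 [-0.071 -0.063  0.077] [-0.091  0.103]
0.125 32 [-0.068 -0.034  0.08 ] [-0.087  0.104]
```

Emit:
{"name": "play_rows", "arguments": {
  "deltas": [15,-3,0,0,26,-3,0,0,31,-3,0,0,31,-3,0,0]
}}

```text
time: 31.7
position: [0.6795, -0.3326, 0.0627]
ee_rot: [0.205, 3.134, -0.001]
contact_force: [0.5, 0.2, 0.6]
opening: 0.093
grasp_force: 0.0
```

Emit:
{"name": "play_rows", "arguments": {
  "deltas": [8,0,-5,0,14,0,-13,0,18,0,-21,0,23,0,-29,0,28,0,-37,0,33,0,-44,0,38,0,-50,0,43,0,-56,0,48,0,-62,0,53,0,-67,0]
}}

```text
time: 32.95
position: [0.6266, -0.3254, 0.1288]
ee_rot: [0.205, 3.135, -0.0]
contact_force: [0.7, -0.3, 0.0]
opening: 0.093
grasp_force: 0.3
```

```bash
python3 - <<'E'
from h import *
tilt(np.array([.592,-.321]),-7.8)
E
```

```text
TCP s 0.035 z 0.129
0.005 6 [-0.073 -0.065 -0.053] [0.093 0.098]
0.025 39 [-0.071 -0.039  0.002] [0.093 0.1  ]
0.045 200 [-0.095  0.05   0.061] [-0.095  0.101]
0.065 396 [-0.1    0.048  0.059] [-0.095  0.1  ]
0.085 350 [-0.108  0.041  0.05 ] [-0.094  0.101]
0.105 205 [-0.113  0.034  0.044] [-0.092  0.1  ]
0.125 154 [-0.07   0.028  0.037] [-0.095  0.102]
0.145 173 [-0.012  0.023  0.03 ] [-0.089  0.104]
0.165 34 [0.016 0.023 0.026] [-0.074  0.101]
```

Emit:
{"name": "play_rows", "arguments": {
  "deltas": [7,0,-5,0,13,0,-9,0,19,0,-13,0,26,0,-17,0,35,0,-23,0,47,0,-30,0,91,0,-41,0,151,0,-46,0,166,0,-58,0,166,0,-75,0]
}}

```text
time: 34.25
position: [0.4608, -0.3039, 0.2045]
ee_rot: [-0.207, -3.134, 0.0]
contact_force: [0.9, -0.9, 1.0]
opening: 0.0932
grasp_force: 0.0
```

```bash
python3 - <<'E'
from h import *
tilt(np.array([.592,-.321]),-7.8,'s13.png')
im,d,P=snap('top');w=cloud(d,P)
bluerect(im,w,.12,.2)
go(.46,.3,.25,10)
E
```

```text
TCP s -0.13 z 0.207
0.005 135 [-0.166 -0.077 -0.072] [-0.09  0.1 ]
0.025 190 [-0.147 -0.079 -0.074] [-0.092  0.1  ]
0.045 172 [-0.121 -0.079 -0.074] [-0.09  0.1 ]
0.065 178 [-0.108 -0.08  -0.073] [-0.091  0.1  ]
0.085 165 [-0.092 -0.079 -0.074] [-0.087  0.1  ]
0.105 154 [-0.085 -0.079 -0.074] [-0.088  0.099]
0.125 156 [-0.087 -0.079 -0.075] [-0.087  0.099]
0.145 679 [-0.186 -0.117 -0.077] [-0.095  0.096]
2077 ((0.46078237891197205, 0.3175559639930725), (0.11951600760221481, 0.19877584278583527), 8.6163969039917) z [0.142 0.148 0.154]
d [ 81.9 598.8 -45.5] turn 72.5 heading 82.5 pos [ 0.4633 -0.3045  0.2056] t 34.35 F [0.3 0.1 0.7] q7 1.86
```

Both crates lie on their sides. The stamped one is at (.461,.318), yaw 8.6°. Now I'll go to its +y end with the fingers turned along x.

```bash
python3 - <<'E'
from h import *
c=np.array([.461,.3176]);a=np.radians(8.6);y=np.array([-np.sin(a),np.cos(a)])
go(*(c+.145*y),.24,188.6)
E
```

```text
d [123.5 755.8 -35.9] turn 73.9 heading 82.5 pos [ 0.4633 -0.3045  0.2056] t 34.35 F [0.3 0.1 0.7] q7 1.86
```

Emit:
{"name": "play_rows", "arguments": {
  "deltas": [0,20,-36,-5,0,75,-36,-15,-10,135,-36,-25,-20,195,-36,-35,-20,255,-36,-45,-10,315,-36,-55,0,375,-36,-65,15,435,-36,-75,35,490,-36,-85,60,545,-36,-95]
}}

```text
time: 35.6
position: [0.4735, 0.2465, 0.2391]
ee_rot: [-2.179, 2.262, 0.001]
contact_force: [0.4, -0.1, -0.5]
opening: 0.093
grasp_force: 0.0
```

```bash
python3 - <<'E'
from h import *
c=np.array([.461,.3176]);a=np.radians(8.6);y=np.array([-np.sin(a),np.cos(a)])
go(*(c+.145*y),.24,188.6)
E
```

```text
d [-213.    42.3   -0.7] turn -10.8 heading 177.8 pos [0.4735 0.2465 0.2391] t 35.6 F [ 0.4 -0.1 -0.5] q7 2.2
```

The wrist sign is opposite to what I assumed: this heading would run joint 7 to its limit, so I'll turn the other way by half a turn.

Emit:
{"name": "play_rows", "arguments": {
  "deltas": [-20,5,0,10,-60,15,0,20,-110,25,0,30,-160,35,0,40,-200,42,0,50,-213,42,0,60,-213,42,0,70,-213,42,0,80,-213,42,0,90,-213,42,0,100]
}}

```text
time: 36.85
position: [0.4409, 0.4594, 0.2388]
ee_rot: [-0.349, -3.122, 0.0]
contact_force: [-0.7, 0.7, 0.9]
opening: 0.0928
grasp_force: 0.0
```

```bash
python3 - <<'E'
from h import *
c=np.array([.461,.3176]);a=np.radians(8.6);y=np.array([-np.sin(a),np.cos(a)])
go(*(c+.145*y),.08,8.6)
E
```

```text
d [  1.8   1.2 158.8] turn 68.6 heading 77.2 pos [0.4409 0.4594 0.2388] t 36.85 F [-0.7  0.7  0.9] q7 0.35
```

Emit:
{"name": "play_rows", "arguments": {
  "deltas": [0,0,0,10,0,0,0,20,0,0,0,30,0,0,20,40,0,0,60,50,0,0,110,60,0,0,155,69,0,0,159,69,0,0,159,69],
  "fingers": 60
}}

```text
time: 37.98
position: [0.4412, 0.4595, 0.081]
ee_rot: [2.046, 2.384, 0.001]
contact_force: [-0.5, 0.0, 0.9]
opening: 0.06
grasp_force: 0.0
```

```bash
python3 - <<'E'
from h import *
c=np.array([.461,.3176]);a=np.radians(8.6);y=np.array([-np.sin(a),np.cos(a)])
go(*(c+.11*y),.078,8.6)
e=np.array([.461+.15*.27,.048]);go(*(e+.11*y),.078,8.6)
E
```

```text
d [-33.3  -1.8   3. ] turn 0.1 heading 8.7 pos [0.4412 0.4595 0.081 ] t 37.98 F [-0.5  0.   0.9] q7 -0.63
d [-305.9   -2.7    2.9] turn 0.1 heading 8.7 pos [0.4412 0.4595 0.081 ] t 37.98 F [-0.5  0.   0.9] q7 -0.63
```

Emit:
{"name": "play_rows", "arguments": {
  "deltas": [-20,-2,2,0,-35,-2,2,0,-50,-2,2,0,-67,-2,2,0,-85,-2,2,0,-105,-2,2,0,-125,-2,2,0,-145,-2,2,0,-165,-2,2,0,-180,-2,2,0]
}}

```text
time: 39.22
position: [0.4658, 0.2788, 0.0783]
ee_rot: [2.051, 2.379, -0.001]
contact_force: [-1.0, 4.1, 1.8]
opening: 0.06
grasp_force: 1.7
```

```bash
python3 - <<'E'
from h import *
go(.5,.15,.078,8.6)
im,d,P=snap('top','top14.png');w=cloud(d,P)
bluerect(im,w,.12,.2,330)
E
```

```text
d [-132.5   14.8    0.4] turn -0.1 heading 8.5 pos [0.4658 0.2788 0.0783] t 39.23 F [-1.   4.1  1.8] q7 -0.41
1589 ((0.48296040296554565, 0.16428744792938232), (0.12004133313894272, 0.16906701028347015), 8.538968086242676) z [0.142 0.148 0.154]
```

View pics/top14.png

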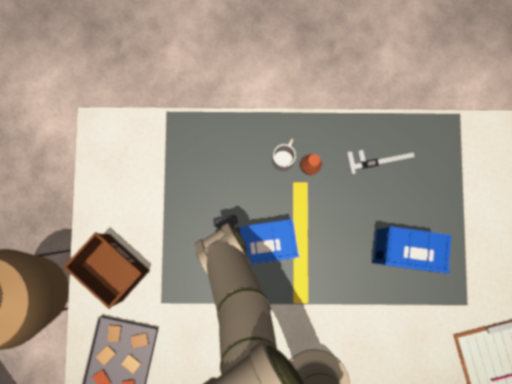

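The crate is sliding flat and keeping its yaw. Its leading end is now at the line, at (298,240), and the centre has about 132 mm to go.

Emit:
{"name": "play_rows", "arguments": {
  "deltas": [-15,0,0,0,-32,0,0,0,-50,0,0,0,-68,0,0,0,-86,0,0,0,-104,0,0,0,-118,0,0,0,-127,0,0,0,-132,0,0,0,-132,0,0,0]
}}

```text
time: 40.52
position: [0.4854, 0.1498, 0.0784]
ee_rot: [2.05, 2.38, -0.0]
contact_force: [-0.2, 1.1, -0.2]
opening: 0.0599
grasp_force: 0.0
```

Emit:
{"name": "play_rows", "arguments": {
  "deltas": [30,0,0,0,80,0,0,0,100,0,-60,0,110,0,-120,0,160,0,-120,0,220,0,-120,0,280,0,-120,0,300,0,-120,0]
}}

```text
time: 41.52
position: [0.4385, 0.4512, 0.198]
ee_rot: [-2.043, -2.385, -0.001]
contact_force: [0.3, -0.6, 0.3]
opening: 0.06
grasp_force: 0.0
```

```bash
python3 - <<'E'
from h import *
im,d,P=snap('top','top15.png');w=cloud(d,P)
bluerect(im,w,.12,.2,345);bluerect(im,w,.12,.2,345,False)
s=observe();print(s['time'],s['position'])
im,d,P=snap('scene','s15.png')
E
```

```text
2039 ((0.5009229779243469, 0.0469726026058197), (0.1193382665514946, 0.1996060311794281), 8.508036613464355) z [0.141 0.147 0.154]
2156 ((0.46207162737846375, -0.3039649724960327), (0.20190852880477905, 0.12022271752357483), 82.53269958496094) z [0.135 0.147 0.154]
41.575 [0.43842483 0.45203508 0.19786127]
```

View pics/s15.png

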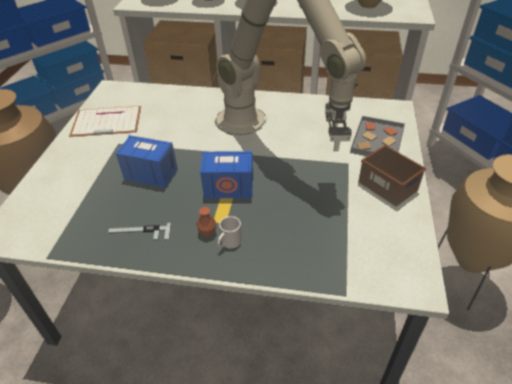

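The stamped crate (228,177) lies across the line, with its centre at y=.047 against the line's .048. The plain crate (147,163) lies at y=-.304, and the juglet, mug and caliper look undisturbed. The robot touches nothing, so I'm handing in.

```bash
python3 -c "
from cell import *
print(hand_in())"
```

```text
the job is handed in; nothing more can be done
None
```

I handed the job in at about 41.6 s: both crates lie on their sides, the stamped one centred about 1 mm from the dispatch line's middle and the plain one about 350 mm off it, with the juglet, mug and caliper looking undisturbed in the last picture; no verdict was returned.

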